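Show the drain-pump filter to the repair adviser

TASK

The washing machine's blocked drain pump has been cleared: first put what came out of it away, the key with the red head into the white pocket dish and the broken half of a wooden clothes peg into the green waste tub. Then lift the blue filter out of the pump and hold it up to the phone for the repair adviser on the video call: hanging upright, its cage level with the phone's front lens and centred about 18 cm in front of it, the open side of the cage facing the lens. Leave everything else standing where it is, and finish while still holding the filter there, steady.

Things in the scene. Friction and masses are not known exactly. Their poses are not given: they have to be found in the camera images.
- key_head (a point): Centre of the red plastic head of a flat door key lying on the small blue mat: head 28 (x) x 24 (y) x 10 mm high, a thin steel blade runs 31 mm on from it along the key's own +x. The point lies 5 mm above the key's underside. About 25 g.
- peg_center (a point): Centre of half a wooden clothes peg (its spring is gone) lying flat on the small blue mat: a wooden stick 72 mm long along its own x, 10 mm wide (y), 9 mm high, stepped down to 6 mm at some places. The point lies half-way along, 4.5 mm above its underside. About 12 g.
- dish: White ceramic pocket dish, a shallow round open bowl of 136 mm outer diameter at the rim, 34 mm high, wall 4 mm, loose. Origin: centre of its underside, on the worktop.
- tub: Green plastic round open waste tub, 148 mm outer diameter at the rim, 124 mm at the foot, 85 mm high, wall 4 mm, loose. Origin: centre of its underside, on the worktop.
- pump: Washing machine drain pump, fixed, standing on a 3 mm black mat, filter port up. Grey sleeve, 62 mm outer and 52 mm inner diameter, rim 100 mm above the origin; black motor along own +y out to 120 mm, inlet stub along -y to 73 mm, outlet stub along +x (at y 43) to 80 mm, all below 92 mm. Origin: under the sleeve's axis, on the mat.
- filter_grip (a point): Centre of the bar on the blue filter's cap: 12 thick (own x) x 52 long (y) x 24 mm high, rising 12 mm above this point and ending 12 mm below it on the cap (68 mm diameter, 15 thick), which rests on the pump's rim, already unscrewed: lift 85 mm straight up to clear it. A white pointer on the cap, on the own +x side of the bar, shows the side where the cage below is open. About 110 g. z: up.
- filter_cage (a point): Centre of the filter's cage, on its axis 72 mm below filter_grip, same axes; 44 mm diameter, from 32 mm above to 35 mm below this point; ribbed on one half, open on the other: the open side faces the filter's own +x. Hidden in the pump at the start.
- phone: Phone (76 wide x 154 high x 9 mm, silver back, dark screen) held upright, portrait, in a black clamp on a mini tripod, loose, 207 mm high. Its screen and front lens face its own -x (roughly towards the robot); y is across the phone, z up. Origin: on the worktop straight below the lens.
- phone_lens (a point): The phone's front lens, at the top middle of the screen face, 197 mm above the worktop; it looks level along its own -x (axes as phone).
- screwdriver: Screwdriver about 200 mm long lying along its own x, red handle, bystander.
- hose_clip: Steel hose clip, ring of 40 mm diameter, 12 mm high, bystander. Origin: centre of its underside.
- detergent: Blue detergent bottle, 90 mm diameter, 220 mm high, bystander. Origin: centre of its underside.
- pod_jar: Clear jar of white laundry pods with black lid, 106 mm diameter, 146 mm high, bystander. Origin: centre of its underside.
- plant_pot: White plant pot with green leaves, about 140 mm across the leaves, 165 mm high, bystander. Origin: centre of its underside.
- dosing_cup: Orange dosing cup, 60 mm diameter, 55 mm high, bystander. Origin: centre of its underside.

How it is judged:
On the way, in this order (a step that is already met when the one before it is completed fails the run):
1. the key lies in the dish and the peg half in the tub, both let go (horizontal distance between key_head and dish below 0.06 m and z of key_head in the frame of dish between -0.005 and 0.035 m and horizontal distance between peg_center and tub below 0.068 m and z of peg_center in the frame of tub between -0.005 and 0.07 m and contact force between the fingers and key below 0.05 N and contact force between the fingers and peg below 0.05 N), for 0.2 s.
2. the filter is lifted clear of the pump in the fingers (z of filter_cage in the frame of pump above 0.145 m and contact force between the fingers and filter above 1 N and contact force between filter and pump below 0.05 N), for 0.1 s.
At the end, for the whole second after the job is handed in: Key in dish, peg half in tub, both let go. Filter in the fingers alone, still, within 11 deg of upright; cage centre 135 to 225 mm out from the lens, within 30 mm of its height and 30 mm sideways; cage's open side towards the lens, which is at most 60 mm off the cage's facing direction (all of step 1 and x of filter_cage in the frame of phone_lens between -0.225 and -0.135 m and y of filter_cage in the frame of phone_lens between -0.03 and 0.03 m and z of filter_cage in the frame of phone_lens between -0.03 and 0.03 m and angle between filter_cage's own z axis and vertical below 0.2 rad and x of phone_lens in the frame of filter_cage above 0.1 m and y of phone_lens in the frame of filter_cage between -0.06 and 0.06 m and contact force between the fingers and filter above 1 N and contact force between filter and pump below 0.05 N and contact force between filter and phone below 0.05 N and linear speed of filter below 0.03 m/s and angular speed of filter below 0.2 rad/s); the arm keeps its last pose, push and grip.
It fails at once if a bystander is pushed away or knocked over (distance of screwdriver from where it was at the start of the episode above 0.02 m or distance of hose_clip from where it was at the start of the episode above 0.02 m or distance of detergent from where it was at the start of the episode above 0.02 m or distance of pod_jar from where it was at the start of the episode above 0.02 m or distance of plant_pot from where it was at the start of the episode above 0.02 m or distance of dosing_cup from where it was at the start of the episode above 0.02 m or angle between detergent's own z axis and vertical above 0.35 rad or angle between pod_jar's own z axis and vertical above 0.35 rad or angle between plant_pot's own z axis and vertical above 0.35 rad or angle between dosing_cup's own z axis and vertical above 0.35 rad).
It fails at once if the phone is pushed or knocked over (distance of phone from where it was at the start of the episode above 0.02 m or angle between phone's own z axis and vertical above 0.2 rad).
It fails at once if the dish or the tub is pushed away (distance of dish from where it was at the start of the episode above 0.04 m or distance of tub from where it was at the start of the episode above 0.04 m).
It also fails if it takes over 58 s, if anything falls off the work surface, if the arm or the gripper's body presses on something with over 40 N, if the wrist force passes 120 N, or if a joint passes its speed limit or range.

ROBOT

A 6-joint arm with a two-finger parallel gripper is mounted at the origin on the work surface. World frame = base frame: x ahead of the robot, y to its left, z up, the work surface at z = 0. Lengths are in m, angles in rad, forces in N, time in s.
With the tool pointing down it reaches from about 0.325 to 0.75 m from the base axis. Payload 7.6 kg.
Tool frame: the origin (TCP) lies between the finger pads; the fingertips stand 17 mm ahead of it and the grasp point (between the pads) lies 2 mm behind it; z points along the fingers, y is the line along which they close (so a half turn about z gives the same grasp; the last joint's range is limited). The gripper opens to 85 mm and grips with 20 to 120 N. Pads are 22 mm wide; open, the fingers measure 114 mm over their backs; the gripper's body (76 mm by 85 mm) begins 54 mm behind the grasp point. The pads swing forward as they close: fully open they stand 13 mm farther back than shut.
Start: joints at [-1.258, 0.052, 1.401, -0, 1.689, -0.07], TCP at [0.196, -0.487, 0.248] pointing down, gripper open.
Joint ranges: [-2.9, 2.9], [-0.91, 2.17], [0.12, 2.37], [-1.06, 4.2], [0.26, 2.73], [-2.93, 2.93]. Speed limits (rad/s): [2.57, 2.57, 3.01, 3.14, 3.14, 3.14].

INTERFACE

Orientations are given as [roll, pitch, yaw] about the fixed x, y, z axes, in that order (R = Rz(yaw) Ry(pitch) Rx(roll)).
In Python, from bench import bot gives the robot as it stands. The module is installed in compiled form; this text tells all that it offers.
- The arm moves only by the tool servo_tool, never from a script. Its argument "deltas" is a list of rows, each an object with "fingers": the closure, from -1 (fully open) to 1 (shut); "xyz": the shift along the world's x, y, z scaled (see below), a list of three; "rot": the turn, a rotation vector about the world's x, y, z scaled (see below), a list of three. A call has 1 to 12 rows; each row shifts and turns the commanded pose from where the row before left it; what a row does not reach is not made up. The controller multiplies each number of a shift by 0.025 m and each number of a turn by 0.12 rad. A row lasts 1/12 s, in which the tool goes at most 41.7 mm and 7.16 degrees, less where a joint would pass 70% of its speed; a pose out of reach is approached as far as the arm can. A call with a number of a shift or a turn outside -1 to 1 is refused whole. A call with a gripper value outside its range is refused whole. The fingers move at their own pace and stop on an object; the grip force is fixed at half the most. Time passes only in rows, so rows that do not move let the fingers close. It gives the time, the measured TCP pose, the force, the opening and the grip force at its end, in the units of the state.
- bot.get_obs(): the state, without advancing time (a new reading comes with each control period).
- bot.snapshot(name): name is "scene" or "side" or "wrist"; returns the picture (420x560x3 uint8, red, green, blue); there is no depth.
- bot.camera_model(name): a dict with "K" (3x3 intrinsics, pixels), "R" (3x3) and "t" (3): a world point X has camera coordinates R X + t. Camera axes: x right, y down, z forward; pixel columns grow to the right and rows downward; lengths in m; the calibration is good to about 2 mm. The wrist camera is an equidistant fisheye: a pixel r from the principal point sees the ray r / f radians off the axis. A picture is of the moment at which its call begins: read the wrist's pose just before it. camera_model takes no time and is no camera call; for the wrist camera it gives the pose at the moment of the call.
- bot.job_done(): hands the job in; it is judged then, once.
Trained networks look in the newest picture that a camera, given by its name, has taken for a name from the list of things; names that differ only in an ending like _2 or _b are one class to them, and where a whole thing is asked for, a point or a joint stands for the part that bears it (a point fixed in the world has none). Each returns a list of dicts, best first, with "conf" (0 to 1); they miss things now and then, are a little off and sometimes report something else, mostly with a low value. They report only what shows in the picture. A call takes as long as a camera call.
- bot.cut_out(camera, name): "mask" (420x560 bool, what is visible of it).
- bot.landmark_of(camera, name): "location" ([x, y, z] in m, in world coordinates, good to about 4 mm: a listed point, or the origin of a listed thing).
The state is a dict: "time": time; "qpos": joint angles; "joint_velocities": joint speeds; "joint_efforts": joint torques, N m; "tool_pos": TCP position; "orientation": TCP orientation; "contact_force": force on the tool from outside, world axes, zero at the start; "wrist_torque": the same for the moment, N m; "width": finger opening in m; "grasp_force": force on a finger pad.
Only numpy, scipy, OpenCV 4.12 (cv2) and the standard library are available. Lean on these libraries where they do the work, as an engineer would, in place of code of your own. Each camera call takes 0.05 s, during which the arm holds its last target. There are 200 camera calls.

## Working session

There is one attempt and no reset: what is moved stays moved. The work goes in short steps, Python scripts to look and compute and a tool call to move; the robot and the scene stay as the last step left them, time stands still between calls to the robot, and variables do not carry over. Pictures are saved under pics/ and viewed, at most 10 in all, crops included, and the job is handed in when it is done.

Besides the shell and the picture viewer there is one more tool, called after "Emit:" by a JSON object that holds its "fn" and its "kwargs". servo_tool: Moves the arm, as the interface text tells. Shifts and turns lie within -1 to 1; 1 stands for 0.025 m of shift or 0.12 rad of turn. Its arguments: {"type":"object","properties":{"deltas":{"type":"array","items":{"type":"object","properties":{"fingers":{"type":"number"},"xyz":{"type":"array","items":{"type":"number"}},"rot":{"type":"array","items":{"type":"number"}}}}}},"required":["deltas"]}

```bash
mkdir -p pics; python3 - <<'E'
from bench import bot
import cv2,numpy as np
for c in ("scene","side"):
    im=bot.snapshot(c); cv2.imwrite(f"pics/{c}0.png",im[:,:,::-1])
    for n in ["key_head","peg_center","dish","tub","pump","filter_grip","phone","phone_lens","screwdriver","hose_clip","detergent","pod_jar","plant_pot","dosing_cup"]:
        r=bot.landmark_of(c,n)
        print(c,n,[(np.round(x["location"],3).tolist(),round(x["conf"],2)) for x in r[:2]])
o=bot.get_obs(); print(o)
E
```

```text
scene key_head [([0.757, 0.111, 0.196], 0.43), ([0.411, -0.155, 0.005], 0.38)]
scene peg_center [([0.428, -0.044, 0.01], 0.65), ([0.646, -0.207, 0.002], 0.56)]
scene dish [([0.644, -0.204, 0.002], 0.58), ([0.503, 0.214, 0.001], 0.49)]
scene tub []
scene pump [([0.5, 0.216, 0.0], 0.93)]
scene filter_grip [([0.506, 0.214, 0.131], 0.57)]
scene phone [([0.758, 0.114, 0.002], 0.91), ([0.488, -0.39, 0.001], 0.41)]
scene phone_lens [([0.755, 0.11, 0.198], 0.73)]
scene screwdriver [([0.767, -0.168, -0.003], 0.66)]
scene hose_clip [([0.376, 0.097, 0.004], 0.59), ([0.642, 0.448, 0.0], 0.51)]
scene detergent [([0.391, 0.482, -0.004], 0.66)]
scene pod_jar [([0.689, -0.399, -0.001], 0.78), ([0.374, 0.098, 0.002], 0.33)]
scene plant_pot [([0.641, 0.445, 0.001], 0.84), ([0.686, -0.4, -0.003], 0.2)]
scene dosing_cup [([0.766, -0.169, -0.0], 0.6)]
side key_head []
side peg_center [([0.424, -0.044, 0.006], 0.63)]
side dish [([0.642, -0.209, 0.0], 0.87)]
side tub [([0.49, -0.396, 0.001], 0.67)]
side pump [([0.504, 0.21, 0.006], 0.68), ([0.411, -0.157, 0.011], 0.51)]
side filter_grip [([0.503, 0.211, 0.
[... 479 characters left out ...]
2)]
{'time': 1.5, 'qpos': array([-1.25828405e+00,  5.21914131e-02,  1.40069956e+00, -1.18218703e-05,
        1.68856347e+00, -7.03009125e-02]), 'joint_velocities': array([ 0.00080865,  0.00195867, -0.00143811, -0.00091974, -0.00044391,
        0.00054294]), 'joint_efforts': array([ 3.36422690e-04, -3.81532609e+01, -3.60308683e+01, -7.06605147e-05,
        1.48462686e-04, -1.80800441e-06]), 'tool_pos': array([ 0.19613043, -0.48701799,  0.24832805]), 'orientation': array([3.14145561e+00, 2.14188462e-05, 3.82811801e-01]), 'contact_force': array([-0.31146315,  0.11466001,  0.61157621]), 'wrist_torque': array([0.03221136, 0.00249771, 0.03178279]), 'grasp_force': 0.0, 'width': 0.08525275452038582}
```

View pics/scene0.png

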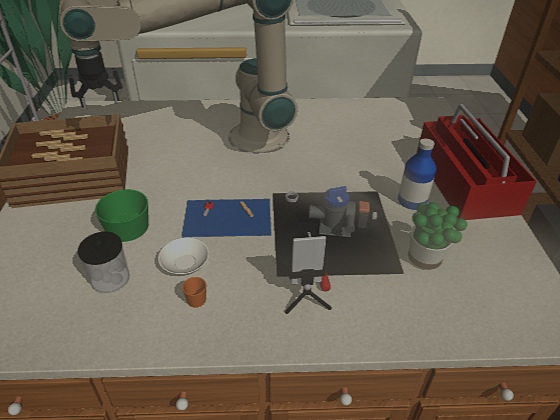

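View pics/side0.png

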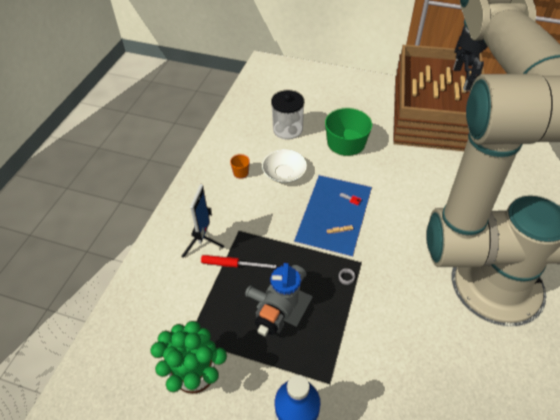

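The scene view shows the key at (208,206), peg at (246,209), dish at (183,257), tub at (123,214), filter at (338,195) and phone at (308,265). The side view agrees. Next I'll measure the yaw angles.

```bash
cat > h.py <<'E'
from bench import bot
import cv2,numpy as np
def ray2plane(cam,uv,z):
    m=bot.camera_model(cam);K,R,t=[np.array(m[k]) for k in "KRt"]
    uv=np.atleast_2d(uv).astype(float)
    if cam=="wrist":
        d=(uv-K[:2,2])/[K[0,0],K[1,1]];r=np.linalg.norm(d,axis=1,keepdims=True)+1e-9
        c=np.hstack([d/r*np.sin(r),np.cos(r)])
    else: c=np.hstack([(uv-K[:2,2])/[K[0,0],K[1,1]],np.ones((len(uv),1))])
    w=c@R; o=-R.T@t
    return o+w*((z-o[2])/w[:,2])[:,None]
def pca(P):
    P=P[:,:2]; c=P.mean(0); u,s,v=np.linalg.svd(P-c,full_matrices=False)
    a=v[0]; e=(P-c)@a
    return np.round(c,4),round(float(np.arctan2(a[1],a[0])),3),np.round([e.min(),e.max()],3),len(P)
E
python3 - <<'E'
from h import *
ims={c:bot.snapshot(c) for c in("scene","side")}
for c in ims:
    for n,z in(("key_head",.005),("peg_center",.006),("filter_grip",.131),("phone",.15),("screwdriver",.01)):
        for r in bot.cut_out(c,n)[:2]:
            v,u=np.nonzero(r["mask"]); 
            if len(u)<5: continue
            print(c,n,round(r["conf"],2),np.round([u.mean(),v.mean()],0),*pca(ray2plane(c,np.c_[u,v],z)))
a=ims["scene"][175:245,180:380]; b=ims["side"][180:340,240:390]
a=cv2.resize(a,None,fx=4,fy=4,interpolation=cv2.INTER_CUBIC); b=cv2.resize(b,None,fx=3.5,fy=3.5,interpolation=cv2.INTER_CUBIC)
cv2.imwrite("pics/a.png",a[:,:,::-1]);cv2.imwrite("pics/b.png",b[:,:,::-1])
E
```

```text
scene key_head 0.63 [207. 207.] [ 0.416  -0.1611] -0.194 [-0.025  0.033] 73
scene key_head 0.55 [342. 217.] [0.4742 0.2482] -1.272 [-0.108  0.096] 1682
scene peg_center 0.61 [245. 208.] [ 0.4263 -0.0436] 0.468 [-0.034  0.034] 63
scene peg_center 0.38 [336. 196.] [0.3765 0.2433] -0.416 [-0.06  0.05] 421
scene filter_grip 0.81 [336. 196.] [0.5272 0.2125] -0.352 [-0.047  0.04 ] 358
scene phone 0.69 [307. 266.] [0.7979 0.105 ] -0.131 [-0.102  0.136] 1886
scene screwdriver 0.48 [324. 282.] [0.7305 0.1624] 0.028 [-0.182  0.025] 131
side peg_center 0.5 [340. 229.] [ 0.4259 -0.0445] 0.51 [-0.033  0.034] 103
side filter_grip 0.84 [285. 279.] [0.4984 0.2261] 1.98 [-0.042  0.038] 664
side phone 0.57 [200. 219.] [0.7467 0.1367] 2.0 [-0.115  0.106] 966
side screwdriver 0.65 [225. 261.] [0.6886 0.1514] -2.958 [-0.069  0.127] 492
```

View pics/a.png

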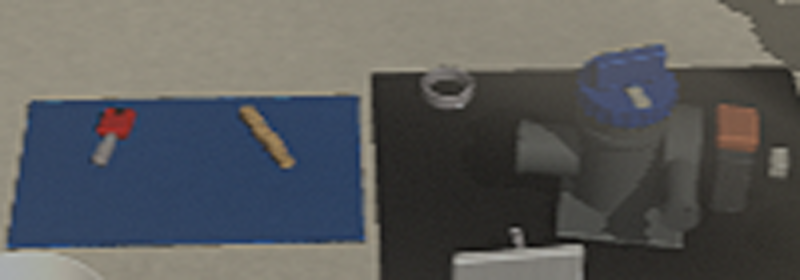

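View pics/b.png

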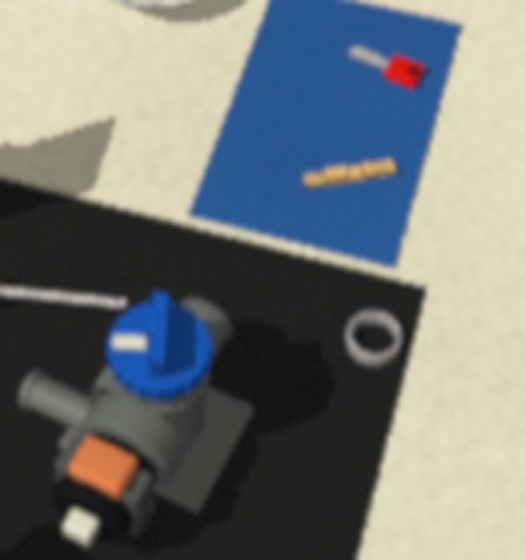

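The crops show the key's head at about scene (209.5,205.5) with its blade tip at about (205,215). The white pointer on the cap is at scene (340,199) and side (276.6,277.4), so the filter's +x points roughly ahead of the robot.

```bash
python3 - <<'E'
from h import *
def d(n,c,p,q,z):
    P=ray2plane(c,[p,q],z)[:,:2]; v=P[1]-P[0]; print(n,c,np.round(P,3).tolist(),"yaw",round(float(np.arctan2(v[1],v[0])),3))
S=lambda x,y:(180+x/4,175+y/4); B=lambda x,y:(240+x/3.5,180+y/3.5)
d("key","scene",S(117,122),S(100,163),.005); d("key","side",B(405,71),B(352,50),.005)
d("peg","scene",S(245,110),S(290,163),.007); d("peg","side",B(392,166),B(308,180),.007)
d("ptr","scene",S(632,88),S(646,106),.119); d("ptr","side",B(143,341),B(112,342),.119)
d("bar","side",B(165,292),B(168,372),.142); d("bar","scene",S(588,60),S(664,46),.142)
d("phonetop","scene",(292.5,238.5),(325.5,236.5),.207)
E
```

```text
key scene [[0.408, -0.155], [0.456, -0.165]] yaw -0.201
key side [[0.406, -0.159], [0.453, -0.169]] yaw -0.193
peg scene [[0.399, -0.056], [0.462, -0.022]] yaw 0.506
peg side [[0.394, -0.058], [0.454, -0.025]] yaw 0.507
ptr scene [[0.516, 0.219], [0.536, 0.226]] yaw 0.339
ptr side [[0.511, 0.219], [0.53, 0.226]] yaw 0.344
bar side [[0.504, 0.192], [0.484, 0.249]] yaw 1.908
bar scene [[0.512, 0.187], [0.498, 0.242]] yaw 1.822
phonetop scene [[0.766, 0.073], [0.762, 0.148]] yaw 1.628
```

Emit:
{"fn": "servo_tool", "kwargs": {"deltas": [{"xyz": [0.6,1,-0.2],"rot": [0,0,-0.5],"fingers": -0.3},{"xyz": [0.6,1,-0.2],"rot": [0,0,-0.5],"fingers": -0.3},{"xyz": [0.6,1,-0.2],"rot": [0,0,-0.5],"fingers": -0.3},{"xyz": [0.6,1,-0.2],"rot": [0,0,-0.5],"fingers": -0.3},{"xyz": [0.6,1,-0.2],"rot": [0,0,-0.5],"fingers": -0.3},{"xyz": [0.6,1,-0.2],"rot": [0,0,-0.5],"fingers": -0.3},{"xyz": [0.6,1,-0.2],"rot": [0,0,-0.5],"fingers": -0.3},{"xyz": [0.6,1,-0.2],"rot": [0,0,-0.5],"fingers": -0.3},{"xyz": [0.6,1,-0.2],"rot": [0,0,-0.5],"fingers": -0.3},{"xyz": [0.6,1,-0.2],"rot": [0,0,-0.5],"fingers": -0.3},{"xyz": [0.6,1,-0.2],"rot": [0,0,-0.5],"fingers": -0.3},{"xyz": [0.6,1,-0.2],"fingers": -0.3}]}}

```text
invalid input at $.deltas[11]: expected keys fingers, xyz, rot
```

Emit:
{"fn": "servo_tool", "kwargs": {"deltas": [{"xyz": [0.6,1,-0.2],"rot": [0,0,-0.4],"fingers": -0.3},{"xyz": [0.6,1,-0.2],"rot": [0,0,-0.4],"fingers": -0.3},{"xyz": [0.6,1,-0.2],"rot": [0,0,-0.4],"fingers": -0.3},{"xyz": [0.6,1,-0.2],"rot": [0,0,-0.4],"fingers": -0.3},{"xyz": [0.6,1,-0.2],"rot": [0,0,-0.4],"fingers": -0.3},{"xyz": [0.6,1,-0.2],"rot": [0,0,-0.4],"fingers": -0.3},{"xyz": [0.6,1,-0.2],"rot": [0,0,-0.4],"fingers": -0.3},{"xyz": [0.6,1,-0.2],"rot": [0,0,-0.4],"fingers": -0.3},{"xyz": [0.6,1,-0.2],"rot": [0,0,-0.4],"fingers": -0.3},{"xyz": [0.6,1,-0.2],"rot": [0,0,-0.4],"fingers": -0.3},{"xyz": [0.6,1,-0.2],"rot": [0,0,-0.4],"fingers": -0.3},{"xyz": [0.6,1,-0.2],"rot": [0,0,-0.4],"fingers": -0.3}]}}

```text
time: 3.1
tool_pos: [0.3766, -0.1857, 0.1883]
orientation: [3.141, -0.001, -0.196]
contact_force: [-0.3, -0.2, 0.6]
width: 0.0554
grasp_force: 0.0
```

```bash
python3 - <<'E'
from h import *
o=bot.get_obs(); print(o["time"],o["tool_pos"],o["orientation"],o["width"])
im=bot.snapshot("wrist"); cv2.imwrite("pics/w1.png",im[:,:,::-1])
for n,z in(("key_head",.006),("peg_center",.006)):
    print(n,[(np.round(r["location"],4).tolist(),round(r["conf"],2)) for r in bot.landmark_of("wrist",n)[:2]])
    for r in bot.cut_out("wrist",n)[:2]:
        v,u=np.nonzero(r["mask"]); print(n,round(r["conf"],2),np.round([u.mean(),v.mean()],0),*pca(ray2plane("wrist",np.c_[u,v],z)))
E
```

```text
3.1 [ 0.37664654 -0.18571023  0.18830826] [ 3.14125959e+00 -6.11211224e-04 -1.95722993e-01] 0.055377082049164805
key_head [([0.4057, -0.1656, 0.009], 0.69), ([0.49, -0.395, -0.0004], 0.5)]
key_head 0.65 [246. 150.] [ 0.417  -0.1599] 2.932 [-0.038  0.024] 1096
peg_center [([0.4252, -0.0439, 0.0078], 0.62)]
```

View pics/w1.png

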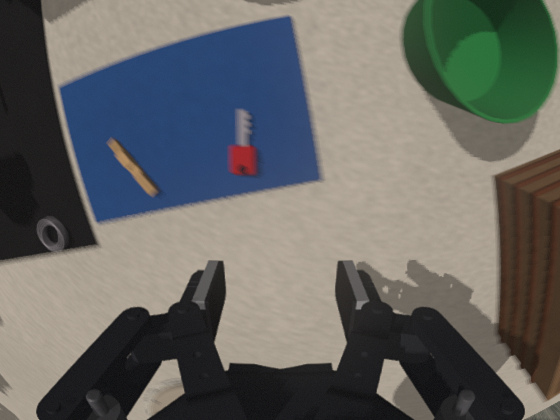

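The wrist view shows the key head at (243,160) and blade up at (243,125), with the peg at (133,167). The key's position and yaw match the earlier estimates, so I'm grasping it.

Emit:
{"fn": "servo_tool", "kwargs": {"deltas": [{"xyz": [0.61,0.55,-0.5],"rot": [0,0,0],"fingers": -0.3},{"xyz": [0.61,0.55,-0.5],"rot": [0,0,-0.05],"fingers": -0.3},{"xyz": [0,0,-1],"rot": [0,0,0],"fingers": -0.3},{"xyz": [0,0,-1],"rot": [0,0,0],"fingers": -0.3},{"xyz": [0,0,-1],"rot": [0,0,0],"fingers": -0.3},{"xyz": [0,0,-1],"rot": [0,0,0],"fingers": -0.3},{"xyz": [0,0,-1],"rot": [0,0,0],"fingers": -0.3},{"xyz": [0,0,-0.7],"rot": [0,0,0],"fingers": -0.3},{"xyz": [0,0,0],"rot": [0,0,0],"fingers": 1},{"xyz": [0,0,0],"rot": [0,0,0],"fingers": 1},{"xyz": [0,0,0],"rot": [0,0,0],"fingers": 1},{"xyz": [0,0,0],"rot": [0,0,0],"fingers": 1}]}}

```text
time: 4.35
tool_pos: [0.4071, -0.1603, 0.0219]
orientation: [3.141, -0.002, -0.2]
contact_force: [0.2, 0.6, 0.0]
width: 0.0221
grasp_force: 59.2
```

Emit:
{"fn": "servo_tool", "kwargs": {"deltas": [{"xyz": [0,0,0.6],"rot": [0,0,0],"fingers": 1},{"xyz": [0,0,1],"rot": [0,0,0],"fingers": 1},{"xyz": [0.5,-0.1,1],"rot": [0,0,0],"fingers": 1},{"xyz": [0.98,-0.2,0.5],"rot": [0,0,0],"fingers": 1},{"xyz": [0.98,-0.2,0],"rot": [0,0,0],"fingers": 1},{"xyz": [0.98,-0.2,0],"rot": [0,0,0],"fingers": 1},{"xyz": [0.98,-0.2,0],"rot": [0,0,0],"fingers": 1},{"xyz": [0.98,-0.2,0],"rot": [0,0,0],"fingers": 1},{"xyz": [0.98,-0.2,0],"rot": [0,0,0],"fingers": 1},{"xyz": [0.98,-0.2,0],"rot": [0,0,0],"fingers": 1},{"xyz": [0.98,-0.2,0],"rot": [0,0,0],"fingers": 1},{"xyz": [0.5,-0.1,0],"rot": [0,0,0],"fingers": 1}]}}

```text
time: 5.35
tool_pos: [0.6296, -0.2051, 0.0989]
orientation: [3.141, -0.002, -0.199]
contact_force: [-0.6, 0.3, -0.2]
width: 0.022
grasp_force: 59.3
```

Emit:
{"fn": "servo_tool", "kwargs": {"deltas": [{"xyz": [0,0,-0.8],"rot": [0,0,0],"fingers": 1},{"xyz": [0,0,-0.8],"rot": [0,0,0],"fingers": 1},{"xyz": [0,0,-0.8],"rot": [0,0,0],"fingers": 1},{"xyz": [0,0,0],"rot": [0,0,0],"fingers": 1},{"xyz": [0,0,0],"rot": [0,0,0],"fingers": 0.1},{"xyz": [0,0,0],"rot": [0,0,0],"fingers": 0.1},{"xyz": [0,0,0],"rot": [0,0,0],"fingers": 0.1},{"xyz": [0,0,0.8],"rot": [0,0,0],"fingers": 0.1},{"xyz": [0,0,1],"rot": [0,0,0],"fingers": 0.1},{"xyz": [0,0,1],"rot": [0,0,0],"fingers": 0.1}]}}

```text
time: 6.18
tool_pos: [0.6277, -0.2046, 0.1105]
orientation: [3.141, -0.001, -0.199]
contact_force: [0.9, -0.9, 1.1]
width: 0.0386
grasp_force: 0.0
```

```bash
python3 - <<'E'
from h import *
o=bot.get_obs(); print(o["time"],o["tool_pos"],o["orientation"],o["width"],o["contact_force"])
im=bot.snapshot("wrist"); cv2.imwrite("pics/w2.png",im[:,:,::-1])
for c in("wrist","scene","side"):
  if c!="wrist": bot.snapshot(c)
  for n in("key_head","dish"):
    print(c,n,[(np.round(r["location"],4).tolist(),round(r["conf"],2)) for r in bot.landmark_of(c,n)[:2]])
E
```

```text
6.1833 [ 0.62771934 -0.20457991  0.11047169] [ 3.14131755e+00 -1.03990289e-03 -1.99177571e-01] 0.038599016428767806 [ 0.86573199 -0.90691597  1.05309074]
wrist key_head [([0.6272, -0.2156, 0.0126], 0.78)]
wrist dish [([0.6346, -0.204, 0.0027], 0.74)]
scene key_head [([0.6258, -0.2054, 0.0097], 0.46), ([0.5016, 0.2121, 0.1303], 0.28)]
scene dish [([0.6457, -0.206, -0.0006], 0.62)]
side key_head [([0.6256, -0.2039, 0.0139], 0.55), ([0.6522, 0.1523, 0.006], 0.38)]
side dish [([0.6425, -0.2098, 0.0004], 0.74)]
```

View pics/w2.png

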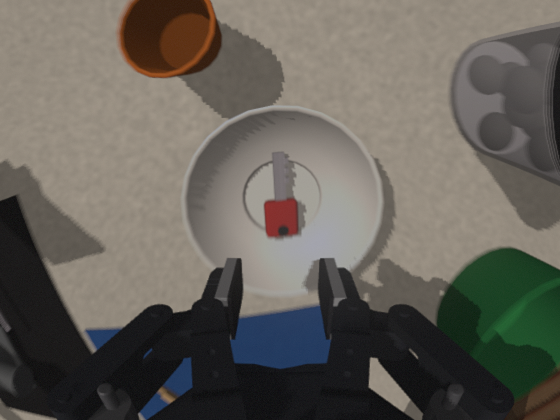

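The key lies in the dish, with its head at (281,217). Next I'll pick up the peg.

Emit:
{"fn": "servo_tool", "kwargs": {"deltas": [{"xyz": [-0.9,0.72,0],"rot": [0,0,0.65],"fingers": 0},{"xyz": [-0.9,0.72,0],"rot": [0,0,0.65],"fingers": 0},{"xyz": [-0.9,0.72,0],"rot": [0,0,0.65],"fingers": 0},{"xyz": [-0.9,0.72,0],"rot": [0,0,0.65],"fingers": 0},{"xyz": [-0.9,0.72,-0.2],"rot": [0,0,0.65],"fingers": 0},{"xyz": [-0.9,0.72,-0.2],"rot": [0,0,0.65],"fingers": 0},{"xyz": [-0.9,0.72,-0.2],"rot": [0,0,0.65],"fingers": 0},{"xyz": [-0.9,0.72,-0.2],"rot": [0,0,0.65],"fingers": 0},{"xyz": [-0.9,0.72,-0.2],"rot": [0,0,0.65],"fingers": 0},{"xyz": [0,0,-0.7],"rot": [0,0,0],"fingers": 0}]}}

```text
time: 7.47
tool_pos: [0.4233, -0.0405, 0.0667]
orientation: [3.141, -0.002, 0.509]
contact_force: [0.7, -1.0, 0.3]
width: 0.0425
grasp_force: 0.0
```

```bash
python3 - <<'E'
from h import *
o=bot.get_obs(); print(o["time"],o["tool_pos"],o["orientation"],o["width"])
im=bot.snapshot("wrist"); cv2.imwrite("pics/w3.png",im[:,:,::-1])
for n,z in(("peg_center",.007),):
    print(n,[(np.round(r["location"],4).tolist(),round(r["conf"],2)) for r in bot.landmark_of("wrist",n)[:2]])
    for r in bot.cut_out("wrist",n)[:2]:
        v,u=np.nonzero(r["mask"]); print(n,round(r["conf"],2),np.round([u.mean(),v.mean()],0),*pca(ray2plane("wrist",np.c_[u,v],z)))
E
```

```text
7.4667 [ 0.42327656 -0.04047265  0.06671252] [ 3.14102179e+00 -1.59642657e-03  5.08698308e-01] 0.04251860567663385
peg_center [([0.4258, -0.0399, 0.0085], 0.87)]
peg_center 0.93 [286. 231.] [ 0.4292 -0.0431] -2.659 [-0.034  0.04 ] 1773
```

Emit:
{"fn": "servo_tool", "kwargs": {"deltas": [{"xyz": [0.1,-0.12,-0.9],"rot": [0,0,-0.15],"fingers": 0},{"xyz": [0,0,-0.95],"rot": [0,0,0],"fingers": 0},{"xyz": [0,0,0],"rot": [0,0,0],"fingers": 0},{"xyz": [0,0,0],"rot": [0,0,0],"fingers": 1},{"xyz": [0,0,0],"rot": [0,0,0],"fingers": 1},{"xyz": [0,0,0],"rot": [0,0,0],"fingers": 1},{"xyz": [0,0,0],"rot": [0,0,0],"fingers": 1},{"xyz": [0,0,0.6],"rot": [0,0,0],"fingers": 1},{"xyz": [0,0,1],"rot": [0,0,0],"fingers": 1},{"xyz": [0,0,1],"rot": [0,0,0],"fingers": 1},{"xyz": [0,0,1],"rot": [0,0,0],"fingers": 1},{"xyz": [0,0,1],"rot": [0,0,0],"fingers": 1}]}}

```text
time: 8.62
tool_pos: [0.4273, -0.0455, 0.1358]
orientation: [-3.142, 0.0, 0.485]
contact_force: [0.7, -0.3, -1.0]
width: 0.0082
grasp_force: 59.1
```

Emit:
{"fn": "servo_tool", "kwargs": {"deltas": [{"xyz": [0.18,-1,0.2],"rot": [0,0,0],"fingers": 1},{"xyz": [0.18,-1,0.2],"rot": [0,0,0],"fingers": 1},{"xyz": [0.18,-1,0],"rot": [0,0,0],"fingers": 1},{"xyz": [0.18,-1,0],"rot": [0,0,0],"fingers": 1},{"xyz": [0.18,-1,0],"rot": [0,0,0],"fingers": 1},{"xyz": [0.18,-1,0],"rot": [0,0,0],"fingers": 1},{"xyz": [0.18,-1,0],"rot": [0,0,0],"fingers": 1},{"xyz": [0.18,-1,0],"rot": [0,0,0],"fingers": 1},{"xyz": [0.18,-1,0],"rot": [0,0,0],"fingers": 1},{"xyz": [0.18,-1,0],"rot": [0,0,0],"fingers": 1},{"xyz": [0.18,-1,0],"rot": [0,0,0],"fingers": 1},{"xyz": [0.18,-1,0],"rot": [0,0,0],"fingers": 1}]}}

```text
time: 9.62
tool_pos: [0.4815, -0.3468, 0.1444]
orientation: [-3.141, 0.0, 0.485]
contact_force: [0.1, 0.6, -0.8]
width: 0.0076
grasp_force: 59.1
```

Emit:
{"fn": "servo_tool", "kwargs": {"deltas": [{"xyz": [0.15,-1,0],"rot": [0,0,0],"fingers": 1},{"xyz": [0.15,-1,0],"rot": [0,0,0],"fingers": 1},{"xyz": [0,0,-0.8],"rot": [0,0,0],"fingers": 1},{"xyz": [0,0,-1],"rot": [0,0,0],"fingers": 1},{"xyz": [0,0,-0.9],"rot": [0,0,0],"fingers": 1},{"xyz": [0,0,0],"rot": [0,0,0],"fingers": 1},{"xyz": [0,0,0],"rot": [0,0,0],"fingers": 0.4},{"xyz": [0,0,0],"rot": [0,0,0],"fingers": 0.4},{"xyz": [0,0,0],"rot": [0,0,0],"fingers": 0.4},{"xyz": [0,0,1],"rot": [0,0,0],"fingers": 0.4},{"xyz": [0,0,1],"rot": [0,0,0],"fingers": 0.4},{"xyz": [0,0,1],"rot": [0,0,0],"fingers": 0.4}]}}

```text
time: 10.62
tool_pos: [0.4894, -0.3956, 0.1548]
orientation: [3.14, -0.001, 0.485]
contact_force: [-0.0, -0.8, 0.8]
width: 0.0257
grasp_force: 0.0
```

```bash
python3 - <<'E'
from h import *
o=bot.get_obs(); print(o["time"],o["tool_pos"],o["orientation"],o["width"])
im=bot.snapshot("wrist"); cv2.imwrite("pics/w4.png",im[:,:,::-1])
for c in("wrist","scene","side"):
  if c!="wrist": bot.snapshot(c)
  for n in("peg_center","tub"):
    print(c,n,[(np.round(r["location"],4).tolist(),round(r["conf"],2)) for r in bot.landmark_of(c,n)[:2]])
E
```

```text
10.6167 [ 0.48937139 -0.39561638  0.15476336] [ 3.13965072e+00 -6.50723850e-04  4.84929106e-01] 0.02567361425831737
wrist peg_center [([0.4912, -0.403, 0.0107], 0.61)]
wrist tub [([0.4901, -0.3947, -0.002], 0.89)]
scene peg_center []
scene tub [([0.4879, -0.3904, 0.0014], 0.94)]
side peg_center [([0.4902, -0.4041, 0.0095], 0.5)]
side tub [([0.4877, -0.3969, 0.002], 0.55)]
```

View pics/w4.png

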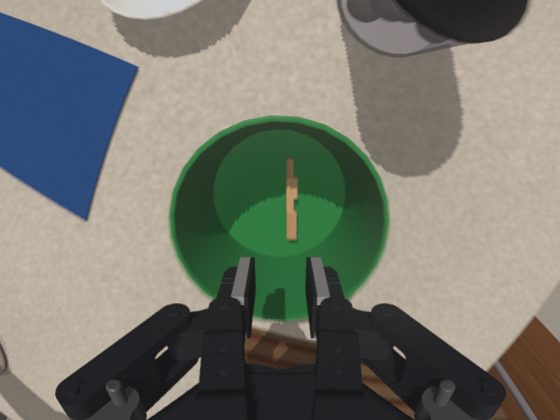

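The peg lies in the tub at (291,200). Now I'll move over to the filter.

Emit:
{"fn": "servo_tool", "kwargs": {"deltas": [{"xyz": [0.025,1,0.2],"rot": [0,0,0.49],"fingers": -0.1},{"xyz": [0.025,1,0.2],"rot": [0,0,0.49],"fingers": -0.1},{"xyz": [0.025,1,0.2],"rot": [0,0,0.49],"fingers": -0.1},{"xyz": [0.025,1,0.2],"rot": [0,0,0.49],"fingers": -0.1},{"xyz": [0.025,1,0.2],"rot": [0,0,0.49],"fingers": -0.1},{"xyz": [0.025,1,0.2],"rot": [0,0,0.49],"fingers": -0.1},{"xyz": [0.025,1,0.2],"rot": [0,0,0.49],"fingers": -0.1},{"xyz": [0.025,1,0.2],"rot": [0,0,0.49],"fingers": -0.1},{"xyz": [0.025,1,0.2],"rot": [0,0,0.49],"fingers": -0.1},{"xyz": [0.025,1,0.2],"rot": [0,0,0.49],"fingers": -0.1},{"xyz": [0.025,1,0.2],"rot": [0,0,0.49],"fingers": -0.1},{"xyz": [0.025,1,0.2],"rot": [0,0,0.49],"fingers": -0.1}]}}

```text
time: 12.07
tool_pos: [0.4963, -0.0943, 0.2117]
orientation: [-3.141, 0.0, 1.193]
contact_force: [0.5, 0.2, -0.9]
width: 0.0468
grasp_force: 0.0
```

Emit:
{"fn": "servo_tool", "kwargs": {"deltas": [{"xyz": [0.025,1,0],"rot": [0,0,0.49],"fingers": -0.1},{"xyz": [0.025,1,0],"rot": [0,0,0.49],"fingers": -0.1},{"xyz": [0.025,1,0],"rot": [0,0,0.49],"fingers": -0.1},{"xyz": [0.025,1,0],"rot": [0,0,0.49],"fingers": -0.1},{"xyz": [0.025,1,0],"rot": [0,0,0.49],"fingers": -0.1},{"xyz": [0.025,1,0],"rot": [0,0,0.49],"fingers": -0.1},{"xyz": [0.025,1,0],"rot": [0,0,0.49],"fingers": -0.1},{"xyz": [0.025,1,0],"rot": [0,0,0.49],"fingers": -0.1},{"xyz": [0.025,1,0],"rot": [0,0,0.49],"fingers": -0.1},{"xyz": [0.025,1,0],"rot": [0,0,0.49],"fingers": -0.1},{"xyz": [0.025,0.5,0],"rot": [0,0,0.49],"fingers": -0.1},{"xyz": [0,0,0],"rot": [0,0,0.49],"fingers": -0.1}]}}

```text
time: 13.07
tool_pos: [0.503, 0.1694, 0.2113]
orientation: [-3.14, -0.001, 1.902]
contact_force: [0.3, -1.1, -0.3]
width: 0.0469
grasp_force: 0.0
```

```bash
python3 - <<'E'
from h import *
o=bot.get_obs(); print(o["time"],o["tool_pos"],o["orientation"],o["width"],o["qpos"])
im=bot.snapshot("wrist"); cv2.imwrite("pics/w5.png",im[:,:,::-1])
for n in("filter_grip","phone_lens","phone","pump"):
    print(n,[(np.round(r["location"],4).tolist(),round(r["conf"],2)) for r in bot.landmark_of("wrist",n)[:2]])
E
```

```text
13.0667 [0.50301621 0.16940446 0.21126057] [-3.14046792e+00 -7.74324709e-04  1.90192581e+00] 0.04687756779827877 [ 2.54928619e-01  8.29617332e-02  1.44214572e+00  6.87209278e-04
  1.61766560e+00 -7.61695057e-02]
filter_grip [([0.5011, 0.2129, 0.127], 0.96)]
phone_lens [([0.753, 0.1084, 0.1966], 0.83)]
phone [([0.7583, 0.1113, 0.0007], 0.94), ([0.3754, 0.1027, 0.0011], 0.3)]
pump []
```

View pics/w5.png

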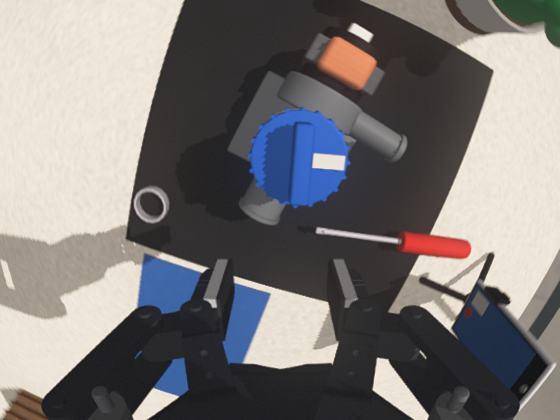

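The filter cap is centred at (300,157), its bar is vertical from (304,122) to (300,206), and the pointer is to the right at (328,161). The phone is at the lower right with its lens near (524,387). I'll enlarge the phone and compute the angles.

```bash
python3 - <<'E'
from h import *
im=cv2.imread("pics/w5.png")
cv2.imwrite("pics/p.png",cv2.resize(im[265:420,430:560],None,fx=3.8,fy=3.8,interpolation=cv2.INTER_CUBIC))
P=ray2plane("wrist",[(304,124),(300,204)],.142);v=P[0]-P[1];print("bar",P.mean(0),np.arctan2(v[1],v[0])-np.pi/2)
P=ray2plane("wrist",[(312,161),(345,162)],.119);v=P[1]-P[0];print("ptr",P,np.arctan2(v[1],v[0]))
# cap disc (blue mask) centre
r=bot.cut_out("wrist","filter_grip")[0]["mask"];v,u=np.nonzero(r);print(u.min(),u.max(),v.min(),v.max())
(cx,cy),rad=cv2.minEnclosingCircle(np.c_[u,v].astype(np.float32));print(cx,cy,rad,ray2plane("wrist",[(cx,cy)],.115))
E
```

```text
bar [0.50155038 0.21274799 0.142     ] 0.2902092969944392
ptr [[0.5100436  0.21362564 0.119     ]
 [0.53194561 0.22056147 0.119     ]] 0.30668402816250173
250 349 108 207
299.614990234375 156.72561645507812 50.80743408203125 [[0.50158313 0.21299163 0.115     ]]
```

View pics/p.png

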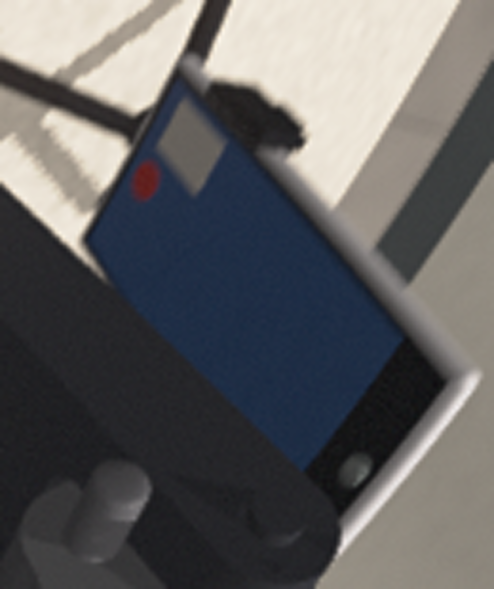

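The phone crop shows the screen's top corner at (446,380), the lens at (356,470) and the bottom corners at (185,75) and (88,240), all in crop pixels. I'll fit the phone's yaw to these.

```bash
python3 - <<'E'
from h import *
from scipy.optimize import least_squares
m=bot.camera_model("wrist");K,R,t=[np.array(m[k]) for k in "KRt"]
C=lambda x,y:(430+x/3.8,265+y/3.8)
px=np.array([C(446,380),C(356,470),C(185,75),C(88,240)])
for sg in(1,-1):
    loc=np.array([[0,-sg*.038,.207],[0,0,.197],[0,-sg*.038,.053],[0,sg*.038,.053]])
    def f(p):
        c,s=np.cos(p[2]),np.sin(p[2])
        X=loc@np.array([[c,-s,0],[s,c,0],[0,0,1]]).T+[p[0],p[1],0]
        c=X@R.T+t; th=np.arctan2(np.hypot(c[:,0],c[:,1]),c[:,2]); d=c[:,:2]/np.hypot(c[:,0],c[:,1])[:,None]
        return (d*th[:,None]*[K[0,0],K[1,1]]+K[:2,2]-px).ravel()
    s=least_squares(f,[.757,.11,0]);print(sg,s.x,np.round(s.fun,1))
E
```

```text
1 [0.7621906  0.10278533 3.33316486] [ 3.6  2.6  1.   1.5 -3.3 -4.4 -0.3  2.4]
-1 [0.7621906  0.10278533 0.19157161] [ 3.6  2.6  1.   1.5 -3.3 -4.4 -0.3  2.4]
```

Emit:
{"fn": "servo_tool", "kwargs": {"deltas": [{"xyz": [-0.05,0.9,0],"rot": [0,0,-0.2],"fingers": -0.1},{"xyz": [0,0.86,0],"rot": [0,0,0],"fingers": -0.1},{"xyz": [0,0,-0.6],"rot": [0,0,0],"fingers": -0.1},{"xyz": [0,0,-0.8],"rot": [0,0,0],"fingers": -0.1},{"xyz": [0,0,-0.8],"rot": [0,0,0],"fingers": -0.1},{"xyz": [0,0,-0.7],"rot": [0,0,0],"fingers": -0.1},{"xyz": [0,0,0],"rot": [0,0,0],"fingers": -0.1}]}}

```text
time: 13.95
tool_pos: [0.5005, 0.2099, 0.1354]
orientation: [-3.135, 0.0, 1.87]
contact_force: [-0.5, -0.0, -0.6]
width: 0.0474
grasp_force: 0.0
```

Emit:
{"fn": "servo_tool", "kwargs": {"deltas": [{"xyz": [0.02,0.1,0.12],"rot": [0,0,0],"fingers": 0.3},{"xyz": [0,0,0],"rot": [0,0,0],"fingers": 0.3}]}}

```text
time: 14.12
tool_pos: [0.5036, 0.2138, 0.1446]
orientation: [3.139, -0.0, 1.871]
contact_force: [-0.2, 0.5, 0.7]
width: 0.0301
grasp_force: 0.0
```

```bash
cat > ph.py <<'E'
from h import *
from scipy.optimize import least_squares
# top back/front edge of the phone in scene & side views: project corners
for c in ("scene","side"):
    m=bot.camera_model(c);K,R,t=[np.array(m[k]) for k in "KRt"]
    im=cv2.imread(f"pics/{c}0.png")
    best=[]
    for yaw in np.arange(-.1,.35,.05):
        q=[]
        for x in(0,.009):
            for y in(-.038,.038):
                for z in(.053,.207):
                    X=np.array([.756+x*np.cos(yaw)-y*np.sin(yaw),.110+x*np.sin(yaw)+y*np.cos(yaw),z])@R.T+t
                    q.append((K@X)[:2]/X[2])
        hull=cv2.convexHull(np.float32(q))
        mk=np.zeros((420,560),np.uint8);cv2.fillConvexPoly(mk,np.int32(hull.round()),1)
        v,u=np.nonzero(mk); best.append((round(yaw,2),u.min(),u.max(),v.min(),v.max(),mk.sum(),np.round(q[1]),np.round(q[3])))
    for b in best: print(c,*b)
E
python3 ph.py; python3 - <<'E'
from h import *
o=bot.get_obs();print(o["tool_pos"],o["width"],o["contact_force"])
a=cv2.imread("pics/scene0.png")[225:290,280:340]; b=cv2.imread("pics/side0.png")[175:250,175:235]
a=cv2.resize(a,(400,433),interpolation=cv2.INTER_CUBIC); b=cv2.resize(b,(400,500),interpolation=cv2.INTER_CUBIC)[:433]
cv2.imwrite("pics/q.png",np.hstack([a,b]))
E
```

```text
scene -0.1 290 325 234 283 1573 [292. 234.] [325. 236.]
scene -0.05 290 325 235 283 1612 [292. 235.] [325. 235.]
scene 0.0 290 326 235 283 1632 [292. 235.] [325. 235.]
scene 0.05 290 326 234 283 1612 [292. 236.] [325. 234.]
scene 0.1 290 326 234 284 1608 [292. 237.] [325. 234.]
scene 0.15 290 326 233 284 1605 [292. 237.] [325. 233.]
scene 0.2 290 326 232 285 1621 [292. 238.] [324. 232.]
scene 0.25 291 326 232 285 1553 [293. 238.] [324. 232.]
scene 0.3 291 325 231 286 1526 [293. 239.] [324. 231.]
side -0.1 187 213 183 243 981 [206. 184.] [190. 206.]
side -0.05 187 212 183 244 959 [205. 184.] [191. 206.]
side 0.0 188 212 183 244 908 [204. 184.] [191. 206.]
side 0.05 189 211 183 244 851 [204. 184.] [192. 207.]
side 0.1 189 210 183 244 824 [203. 183.] [193. 207.]
side 0.15 190 210 183 244 767 [202. 183.] [194. 207.]
side 0.2 191 209 183 244 692 [201. 183.] [195. 207.]
side 0.25 192 208 183 244 655 [201. 183.] [195. 207.]
side 0.3 192 207 183 244 600 [200. 183.] [196. 207.]
[0.50361936 0.21379116 0.14464925] 0.030084499928087143 [-0.24325515  0.51189016  0.7202475 ]
```

View pics/q.png

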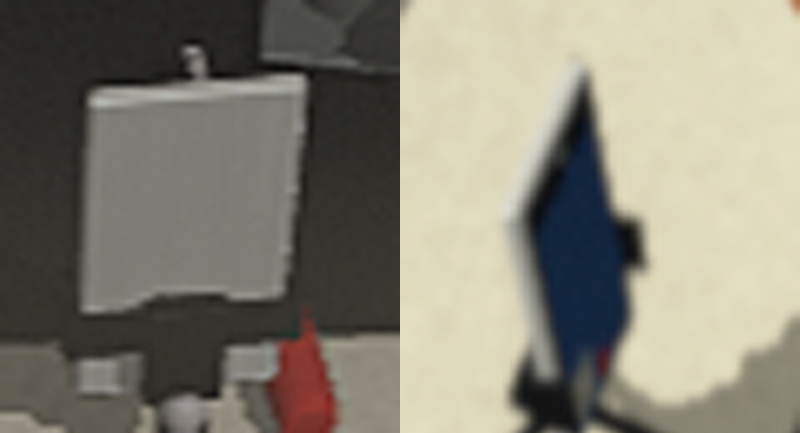

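The phone's top edge slopes slightly in both views: 17 px over 216 px in the scene crop, and a narrow screen in the side crop. Together with the wrist fit this gives a phone yaw of about 0.14 rad. Now I'll grip the filter.

Emit:
{"fn": "servo_tool", "kwargs": {"deltas": [{"xyz": [-0.04,0,-0.16],"rot": [0,0,0],"fingers": 0.3},{"xyz": [0,0,0],"rot": [0,0,0],"fingers": 0.3},{"xyz": [0,0,0],"rot": [0,0,0],"fingers": 1},{"xyz": [0,0,0],"rot": [0,0,0],"fingers": 1},{"xyz": [0,0,0],"rot": [0,0,0],"fingers": 1},{"xyz": [0,0,0],"rot": [0,0,0],"fingers": 1}]}}

```text
time: 14.62
tool_pos: [0.502, 0.2136, 0.1392]
orientation: [3.14, -0.0, 1.872]
contact_force: [0.2, -1.2, 3.9]
width: 0.0107
grasp_force: 60.9
```

Emit:
{"fn": "servo_tool", "kwargs": {"deltas": [{"xyz": [0,0,0.4],"rot": [0,0,0],"fingers": 1},{"xyz": [0,0,0.6],"rot": [0,0,0],"fingers": 1},{"xyz": [0,0,0.8],"rot": [0,0,0],"fingers": 1},{"xyz": [0,0,0.8],"rot": [0,0,0],"fingers": 1},{"xyz": [0,0,0.8],"rot": [0,0,0],"fingers": 1},{"xyz": [0,0,0.8],"rot": [0,0,0],"fingers": 1},{"xyz": [0,0,0.8],"rot": [0,0,0],"fingers": 1},{"xyz": [0,0,0.5],"rot": [0,0,0],"fingers": 1},{"xyz": [0,0,0],"rot": [0,0,0],"fingers": 1},{"xyz": [0,0,0],"rot": [0,0,0],"fingers": 1}]}}

```text
time: 15.45
tool_pos: [0.5018, 0.2135, 0.276]
orientation: [3.141, 0.0, 1.872]
contact_force: [0.1, 0.3, -1.2]
width: 0.0107
grasp_force: 60.4
```

Emit:
{"fn": "servo_tool", "kwargs": {"deltas": [{"xyz": [0.2,-0.32,0],"rot": [0,0,-0.1],"fingers": 1},{"xyz": [0.4,-0.64,0],"rot": [0,0,-0.17],"fingers": 1},{"xyz": [0.4,-0.64,0],"rot": [0,0,-0.17],"fingers": 1},{"xyz": [0.4,-0.64,0],"rot": [0,0,-0.17],"fingers": 1},{"xyz": [0.4,-0.64,0],"rot": [0,0,-0.17],"fingers": 1},{"xyz": [0.4,-0.64,0],"rot": [0,0,-0.17],"fingers": 1},{"xyz": [0.4,-0.64,0],"rot": [0,0,-0.17],"fingers": 1},{"xyz": [0.4,-0.64,0],"rot": [0,0,-0.17],"fingers": 1},{"xyz": [0.23,-0.32,0],"rot": [0,0,-0.04],"fingers": 1},{"xyz": [0,0,0],"rot": [0,0,0],"fingers": 1},{"xyz": [0,0,0],"rot": [0,0,0],"fingers": 1},{"xyz": [0,0,0],"rot": [0,0,0],"fingers": 1}]}}

```text
time: 16.45
tool_pos: [0.5821, 0.0861, 0.2756]
orientation: [-3.141, -0.0, 1.713]
contact_force: [0.1, 0.4, -1.5]
width: 0.0106
grasp_force: 60.4
```

```bash
python3 - <<'E'
from h import *
o=bot.get_obs();print(o["time"],o["tool_pos"],o["orientation"],o["width"],o["contact_force"])
for c in("scene","side","wrist"):
  im=bot.snapshot(c); cv2.imwrite(f"pics/{c}9.png",im[:,:,::-1])
  for n in("filter_grip","filter_cage","phone_lens","phone","key_head","peg_center"):
    print(c,n,[(np.round(r["location"],4).tolist(),round(r["conf"],2)) for r in bot.landmark_of(c,n)[:1]])
  # pointer: white pixels inside filter mask -> yaw
  r=bot.cut_out(c,"filter_grip")
  if r:
    m=r[0]["mask"]; w=m&(im.min(2)>120); v,u=np.nonzero(w); print(c,m.sum(),w.sum(), ray2plane(c,[(u.mean(),v.mean())],.258) if len(u) else "")
E
```

```text
16.45 [0.58210212 0.08610938 0.2755904 ] [-3.14072506e+00 -3.70766990e-04  1.71329742e+00] 0.010597572062150923 [ 0.13992758  0.3918327  -1.49680013]
scene filter_grip [([0.5877, 0.0848, 0.2668], 0.73)]
scene filter_cage [([0.5789, 0.0885, 0.1944], 0.59)]
scene phone_lens [([0.7537, 0.1097, 0.1981], 0.6)]
scene phone [([0.7592, 0.1119, 0.0017], 0.81)]
scene key_head [([0.6281, -0.2046, 0.0098], 0.4)]
scene peg_center []
scene 771 19 [[0.6084749  0.08862469 0.258     ]]
side filter_grip [([0.5823, 0.0857, 0.2674], 0.88)]
side filter_cage [([0.5783, 0.0885, 0.1952], 0.81)]
side phone_lens [([0.7561, 0.1109, 0.1959], 0.89)]
side phone [([0.7566, 0.1088, -0.0015], 0.93)]
side key_head []
side peg_center [([0.7574, 0.108, -0.0038], 0.47)]
side 760 92 [[0.57662773 0.11740005 0.258     ]]
wrist filter_grip [([0.5815, 0.0835, 0.263], 0.68)]
wrist filter_cage []
wrist phone_lens [([0.7569, 0.1058, 0.1957], 0.77)]
wrist phone [([0.7545, 0.1119, 0.0007], 0.88)]
wrist key_head [([0.6256, -0.2119, 0.0155], 0.64)]
wrist peg_center []
wrist 10756 563 [[0.60398556 0.09211491 0.258     ]]
```

```bash
python3 -c "
from bench import bot
print(bot.job_done())"
```

```text
the job is handed in; nothing more can be done
None
```

The job is handed in, with no verdict returned: key in the dish, peg in the tub, and the filter held steady about 175 mm from the phone lens, level with it, its open side towards it (phone yaw, about 0.14 rad, is my least certain measurement).

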